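# Take the blue ribbon roll off the twin-spindle stand

### The job

The blue ribbon is finished with for today: slide the blue roll straight up off its spindle and lay it flat in the shallow green tray, setting it down rather than dropping it. Leave the red roll on its spindle.

Things in the scene. Friction and masses are not known exactly. Their poses are not given: they have to be found in the camera images.
- blue_roll: The roll to move: a rigid roll of blue ribbon on a cardboard core, a ring of 56 mm outer diameter, 26 mm bore and 32 mm height, about 0.12 kg, axis upright. It starts seated on one of the two spindles of the stand. Origin: centre of its underside; z is its axis, up.
- red_roll: The same kind and size of roll in red, seated on the other spindle; it stays there. Origin: centre of its underside.
- stand: Fixed stand: grey plate 90 (its x) by 250 mm (its y), top 14 mm above the table. Two steel spindles, 18 mm diameter, at y = +75 and -75 mm, tips 72 mm above the table. Each has a black seat collar 38 mm wide, 12 mm high; a roll on it spans 26 to 58 mm above the table and lifts off freely. Either may hold the blue roll. Most finger room: along the stand's x. Origin: underside centre, on the table.
- tray: Fixed shallow open tray of green plastic, 170 x 170 mm outside, walls 22 mm high and 4 mm thick, floor 4 mm thick, empty. Origin: centre of its underside, on the table; x and y run along its sides.
There are look-alikes about, which are no part of the job. Of the things that look like the blue_roll, the smaller one is meant.

How it is judged:
By the outcome, as a careful person would: the job done as asked, in the order asked, and still so for the second after the job is handed in, with the robot touching nothing.
It also fails if it takes over 38 s, if anything falls off the work surface, if the arm or the gripper's body presses on something with over 40 N, if the wrist force passes 120 N, or if a joint passes its speed limit or range.

### The arm

A 6-joint arm with a two-finger parallel gripper is mounted at the origin on a cart in front of the work surface, level with it; the furniture and walls round the work are solid. World frame = base frame: x ahead of the robot, y to its left, z up, the work surface at z = 0. Lengths are in m, angles in rad, forces in N, time in s.
With the tool pointing down it reaches from about 0.2 to 0.875 m from the base axis. Payload 3.4 kg.
Tool frame: the origin (TCP) lies between the finger pads; the fingertips stand 25 mm ahead of it and the grasp point (between the pads) lies 6 mm ahead of it (r.nose_length is the z of the fingertips in the tool frame, in m); z points along the fingers, y is the line along which they close (so a half turn about z gives the same grasp; the last joint's range is limited). The gripper opens to 94 mm and grips with 3 to 60 N. Pads are 16 mm wide; open, the fingers measure 119 mm over their backs; the gripper's body (75 mm by 177 mm) begins 78 mm behind the grasp point.
Start: joints at [1.029, 0.276, 1.505, -0, 1.361, -0.121], TCP at [0.235, 0.525, 0.23] pointing down, gripper open.
Joint ranges: [-2.89, 2.89], [-0.75, 2.08], [0.22, 2.7], [-1.18, 4.32], [0.11, 2.71], [-2.7, 2.7]. Speed limits (rad/s): [2.57, 2.57, 3.14, 3.14, 3.14, 3.14].

### API

Orientations are given as a unit quaternion [w, x, y, z].
In Python, from plant import r, gripper_to, inverse_kinematics, vision, models, telemetry gives the robot as it stands. Calls block until the motion is done:
- r.move_to(position, orientation): joint-space move of the TCP to a pose.
- r.move_l(position, rot=None, vel=0.15, guard=None): straight line of the TCP; rot=None keeps the orientation; vel is the mean speed in m/s. With guard (N) it stops when the force on the tool has changed by that much, and returns True; else False.
- r.movej(angles): joint-space move.
- gripper_to(opening, f_grip=None): finger opening in m; f_grip is the grip in N (None keeps the last); returns when the fingers have stopped.
- r.hold(seconds).
- inverse_kinematics(position, orientation): joint angles nearest the present ones, or None.
- vision.snapshot(name): name is "scene" or "side" or "wrist"; returns the picture (384x512x3 uint8, red, green, blue); there is no depth.
- vision.get_calibration(name): a dict with "fx", "fy", "cx", "cy" (pixels), "position" and "orientation" of the camera in the world. Camera axes: x right, y down, z forward; pixel columns grow to the right and rows downward; lengths in m; the calibration is good to about 2 mm. A picture is of the moment at which its call begins: read the wrist's pose just before it. get_calibration takes no time and is no camera call; for the wrist camera it gives the pose at the moment of the call.
A pose or a line that the arm cannot do raises r.PlanningError and nothing moves.
- r.sign_off(): hands the job in; it is judged then, once.
Trained networks look in the newest picture that a camera, given by its name, has taken for a name from the list of things; names that differ only in an ending like _2 or _b are one class to them, and where a whole thing is asked for, a point or a joint stands for the part that bears it (a point fixed in the world has none). Each returns a list of dicts, best first, with "score" (0 to 1); they miss things now and then, are a little off and sometimes report something else, mostly with a low value. They report only what shows in the picture. A call takes as long as a camera call. They do not tell look-alikes from the thing itself.
- models.boxes_of(thing, camera): "at" ([x, y, z] in m, in world coordinates, good to about 4 mm: the middle of the surface that is visible of it).
- models.regions_of(thing, camera): "pixels" (384x512 bool, what is visible of it).
- models.mark_of(thing, camera): "at" ([x, y, z] in m, in world coordinates, good to about 4 mm: a listed point, or the origin of a listed thing).
Readings, each from a call of its own:
- telemetry.current_t(): time.
- telemetry.current_joints(): joint angles.
- telemetry.current_dq(): joint speeds.
- telemetry.current_joint_efforts(): joint torques, N m.
- telemetry.current_ee_pos(): TCP position.
- telemetry.current_tool_rot(): TCP orientation.
- telemetry.current_wrist_force(): force on the tool from outside, world axes, zero at the start.
- telemetry.current_torque(): the same for the moment, N m.
- telemetry.current_opening(): finger opening in m.
- telemetry.current_finger_force(): force on a finger pad.
Only numpy, scipy, OpenCV 4.12 (cv2) and the standard library are available. Lean on these libraries where they do the work, as an engineer would, in place of code of your own. Each camera call takes 0.05 s, during which the arm holds its last target. There are 200 camera calls.

## Working session

There is one attempt and no reset: what is moved stays moved. The work goes in short steps, each a Python script; the robot and the scene stay as the last script left them, time stands still between calls to the robot, and variables do not carry over. Pictures are saved under pics/ and viewed, at most 10 in all, crops included, and the job is handed in when it is done.

```bash
mkdir -p pics; python3 - <<'E'
from plant import r, gripper_to, inverse_kinematics, vision, models, telemetry
import cv2, numpy as np
ims=[]
for c in ["scene","side"]:
    im=vision.snapshot(c); ims.append(im)
    cal=vision.get_calibration(c); print(c,np.round(cal["position"],3),np.round(cal["orientation"],3),cal["fx"])
    for t in ["blue_roll","red_roll","stand","tray"]:
        for f in (models.boxes_of,models.mark_of):
            print(c,t,f.__name__,[(np.round(d["at"],3).tolist(),round(d["score"],2)) for d in f(t,c)])
cv2.imwrite("pics/a.png",cv2.cvtColor(cv2.resize(np.vstack(ims),(400,600)) if 0 else ims[0],cv2.COLOR_RGB2BGR))
cv2.imwrite("pics/b.png",cv2.cvtColor(ims[1],cv2.COLOR_RGB2BGR))
print(telemetry.current_t(),telemetry.current_tool_rot())
E
```

```text
scene [-0.039 -0.46   0.901] [-0.305  0.85  -0.407  0.136] 410.9295508782255
scene blue_roll call [([0.529, 0.248, 0.06], 0.84), ([0.419, 0.257, 0.041], 0.74)]
scene blue_roll call [([0.423, 0.267, 0.002], 0.97), ([0.542, 0.259, 0.033], 0.54)]
scene red_roll call [([0.544, 0.095, 0.056], 0.73)]
scene red_roll call [([0.551, 0.105, 0.026], 0.51)]
scene stand call [([0.53, 0.172, 0.012], 0.77), ([0.541, 0.096, 0.054], 0.33)]
scene stand call [([0.545, 0.181, -0.002], 0.75)]
scene tray call [([0.45, -0.251, 0.006], 0.62)]
scene tray call [([0.454, -0.247, 0.002], 0.6)]
side [ 0.034 -0.786  0.453] [-0.534  0.807 -0.206  0.143] 387.1630137021866
side blue_roll call [([0.409, 0.247, 0.03], 0.93), ([0.532, 0.239, 0.045], 0.65)]
side blue_roll call [([0.544, 0.255, 0.024], 0.74), ([0.421, 0.271, -0.001], 0.74)]
side red_roll call [([0.543, 0.09, 0.047], 0.55)]
side red_roll call [([0.552, 0.109, 0.027], 0.5)]
side stand call [([0.533, 0.146, 0.015], 0.9)]
side stand call [([0.548, 0.181, -0.001], 0.81)]
side tray call [([0.454, -0.254, 0.005], 0.71)]
side tray call [([0.456, -0.248, 0.003], 0.61), ([0.554, 0.11, 0.025], 0.39), ([0.544, 0.257, 0.024], 0.26)]
0.9 [1.60529092e-05 2.08850075e-01 9.77947668e-01 6.27834274e-05]
```

View pics/a.png

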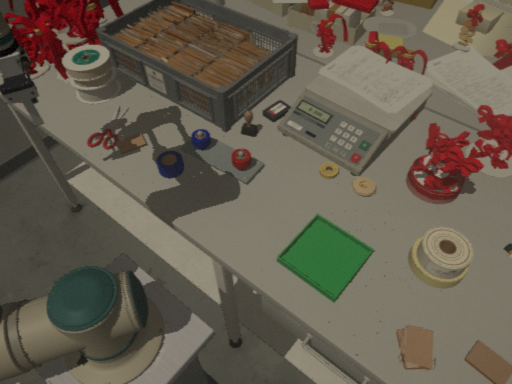

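View pics/b.png

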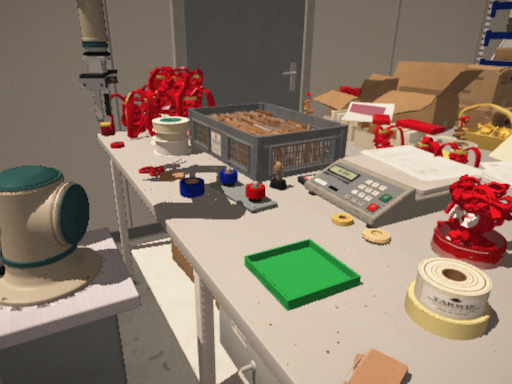

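Scene view: the candidates for blue_roll are the blue ring on the stand's far spindle at (201,138) and a bigger blue ring lying on the table at (170,163). The red roll is at (241,158). I choose the smaller, seated one at (201,138) and check it in a crop, along with the clearance to the crate and the stamp.

```bash
cat > h.py <<'E'
from plant import r, gripper_to, inverse_kinematics, vision, models, telemetry
import cv2, numpy as np
from scipy.spatial.transform import Rotation as R
def ray(cal,px,z):
    q=cal["orientation"]; M=R.from_quat([q[1],q[2],q[3],q[0]])
    d=M.apply([(px[0]-cal["cx"])/cal["fx"],(px[1]-cal["cy"])/cal["fy"],1]); p=np.array(cal["position"])
    return np.round(p+d*(z-p[2])/d[2],3)
def quat(phi):  # tool down, closing axis (tool y) along world angle phi
    y=np.array([np.cos(phi),np.sin(phi),0]); z=np.array([0,0,-1.]); x=np.cross(y,z)
    q=R.from_matrix(np.column_stack([x,y,z])).as_quat(); return [q[3],q[0],q[1],q[2]]
E
python3 - <<'E'
from h import *
im=vision.snapshot("scene"); cal=vision.get_calibration("scene")
cv2.imwrite("pics/c.png",cv2.cvtColor(cv2.resize(im[90:200,130:290],None,fx=5,fy=5,interpolation=cv2.INTER_CUBIC),cv2.COLOR_RGB2BGR))
print("crate",ray(cal,(213,118),0),ray(cal,(296,75),0),ray(cal,(105,60),0),"crate top",ray(cal,(216,90),.1),"stamp",ray(cal,(247,133),0))
for f in (0.055,): 
  for p in [(0.543,0.257),(0.455,-.248)]:
    for ph in (0.06,0.06+np.pi): print(p,ph,[np.round(inverse_kinematics([*p,z],quat(ph)),2).tolist() for z in (.055,.2)])
E
```

```text
crate [0.665 0.329 0.   ] [1.025 0.253 0.   ] [ 0.653  0.889 -0.   ] crate top [0.689 0.325 0.1  ] stamp [0.679 0.194 0.   ]
(0.543, 0.257) 0.06 [[0.33, 0.46, 1.69, -0.0, 0.99, 0.27], [0.33, 0.33, 1.5, -0.0, 1.31, 0.27]]Traceback (most recent call last):
  File "<stdin>", line 7, in <module>
    return _wrapfunc(a, 'round', decimals=decimals, out=out)
    return _wrapit(obj, method, *args, **kwds)
    result = getattr(arr, method)(*args, **kwds)
TypeError: unsupported operand type(s) for *: 'NoneType' and 'float'
```

View pics/c.png

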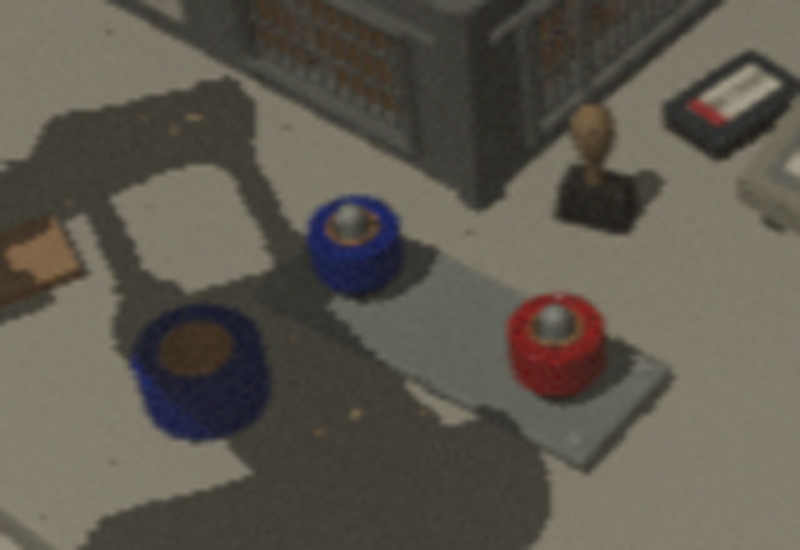

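The crop shows the smaller blue ring seated on the spindle (steel tip visible) and the larger one loose on the table, so the choice holds. The crate corner at about (0.665, 0.329) is clear of the gripper body. I move above it and take one close look.

```bash
python3 - <<'E'
from h import *
r.move_to([0.543,0.256,0.20],quat(0.06)); gripper_to(0.076)
cal=vision.get_calibration("wrist"); im=vision.snapshot("wrist")
for t in ["blue_roll","red_roll","stand"]:
    for f,n in ((models.boxes_of,"box"),(models.mark_of,"mark")):
        print(t,n,[(np.round(d["at"],3).tolist(),round(d["score"],2)) for d in f(t,"wrist")])
# blue top ring: min enclosing circle of visible pixels
hsv=cv2.cvtColor(im,cv2.COLOR_RGB2HSV); m=cv2.inRange(hsv,(105,120,30),(135,255,255))
n,l,s,c=cv2.connectedComponentsWithStats(m)
for i in range(1,n):
    if s[i,4]>200: print("blob",s[i],c[i],"at z=.058",ray(cal,c[i],.058))
print(np.round(cal["position"],3),np.round(cal["orientation"],3),telemetry.current_t(),telemetry.current_ee_pos())
cv2.imwrite("pics/d.png",cv2.cvtColor(im,cv2.COLOR_RGB2BGR))
E
```

```text
blue_roll box [([0.418, 0.273, 0.044], 0.84), ([0.539, 0.261, 0.054], 0.66), ([0.554, 0.099, 0.062], 0.39)]
blue_roll mark [([0.539, 0.26, 0.031], 0.92), ([0.419, 0.269, -0.0], 0.79)]
red_roll box [([0.557, 0.102, 0.058], 0.79)]
red_roll mark []
stand box [([0.544, 0.207, 0.014], 0.91)]
stand mark [([0.545, 0.182, 0.001], 0.59)]
blob [ 109  131   77   69 2872] [148.82103064 163.22597493] at z=.058 [0.433 0.277 0.058]
blob [ 227  159   53   54 1510] [253.12251656 184.85695364] at z=.058 [0.54  0.261 0.058]
[0.538 0.326 0.355] [0.121 0.992 0.029 0.003] 3.3167 [0.54302207 0.25594905 0.19997164]
```

View pics/d.png

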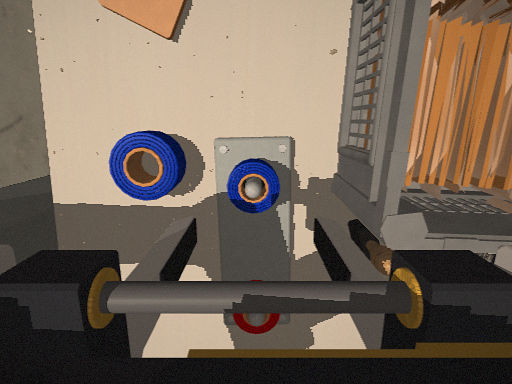

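The wrist view shows the seated blue roll centred at (253,186), which gives about (0.541, 0.259) at z=0.058. The big one is at (148,165) and red at (257,311). The fingers have room on both x sides. Now descend, grip and lift straight up.

```bash
python3 - <<'E'
from h import *
p=[0.541,0.259]; q=quat(0.075)
r.move_l([*p,0.12],q,vel=0.12)
print("guard",r.move_l([*p,0.055],vel=0.06,guard=8))
f0=np.array(telemetry.current_wrist_force())
gripper_to(0.045,20)
print("open",telemetry.current_opening(),"pad",telemetry.current_finger_force(),"dF",np.round(np.array(telemetry.current_wrist_force())-f0,2),telemetry.current_ee_pos())
print("guard",r.move_l([*p,0.075],vel=0.05,guard=10),np.round(np.array(telemetry.current_wrist_force())-f0,2))
print(telemetry.current_opening(),telemetry.current_finger_force(),telemetry.current_t())
E
```

```text
guard False
open 0.055781707399724746 pad 20.00016567762941 dF [-0.57 -0.16  1.9 ] [0.54105162 0.25905051 0.05526375]
guard False [-0.58  1.08 -0.98]
0.05533817014000265 19.999713362194598 6.375
```

Gripped at 55 mm opening and rising freely. Lift clear, carry over the tray, and look from there.

```bash
python3 - <<'E'
from h import *
p=[0.541,0.259]
print(r.move_l([*p,0.20],vel=0.1,guard=15), telemetry.current_opening())
r.move_l([0.455,-0.248,0.20],quat(0.0),vel=0.22)
im=vision.snapshot("wrist"); 
for t in ["tray","blue_roll"]: print(t,[(np.round(d["at"],3).tolist(),round(d["score"],2)) for d in models.mark_of(t,"wrist")])
im2=vision.snapshot("scene")
print("open",telemetry.current_opening(),telemetry.current_finger_force(),telemetry.current_t(),telemetry.current_wrist_force())
o=np.hstack([cv2.resize(im,(400,300)),cv2.resize(im2,(400,300))])
cv2.imwrite("pics/e.png",cv2.cvtColor(o,cv2.COLOR_RGB2BGR))
E
```

```text
False 0.05557385967378657
tray [([0.454, -0.25, 0.001], 0.94)]
blue_roll [([0.453, -0.245, 0.17], 0.74)]
open 0.055677664737832075 19.999731606803834 10.4583 [ 0.00385388  0.27697015 -1.23896462]
```

View pics/e.png

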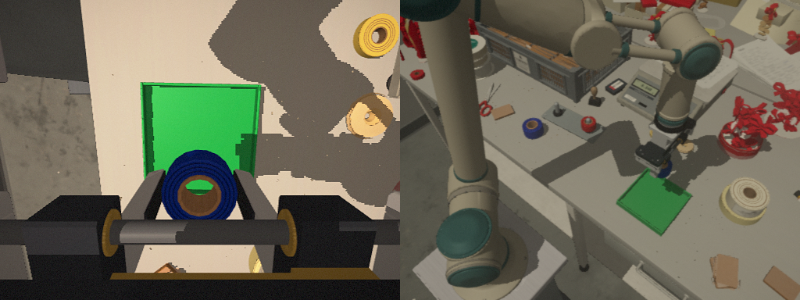

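The roll is held level between the pads at (200,185) of the left pane, over the tray. The scene pane shows the bare spindle and red still seated. Set it down with a light guard.

```bash
python3 - <<'E'
from h import *
p=[0.455,-0.249]
print(r.move_l([*p,0.055],vel=0.12,guard=15))
g=r.move_l([*p,0.030],vel=0.02,guard=3)
z=telemetry.current_ee_pos()[2]; print("contact",g,z,telemetry.current_wrist_force())
if g and z<0.040:
    gripper_to(0.072); r.hold(0.2)
    print(r.move_l([*p,0.20],vel=0.12)); 
    im=vision.snapshot("wrist"); 
    for c in ("wrist","scene"):
        im2=vision.snapshot(c)
        for t in ("blue_roll","red_roll"): print(c,t,[(np.round(d["at"],3).tolist(),round(d["score"],2)) for d in models.mark_of(t,c)])
    o=np.hstack([cv2.resize(im,(400,300)),cv2.resize(im2,(400,300))])
    cv2.imwrite("pics/f.png",cv2.cvtColor(o,cv2.COLOR_RGB2BGR))
print(telemetry.current_t())
E
```

```text
False
contact True 0.03320837697158521 [0.70530034 1.0292874  4.46479784]
False
wrist blue_roll [([0.451, -0.248, 0.006], 0.72)]
wrist red_roll []
scene blue_roll [([0.423, 0.27, -0.001], 0.9), ([0.455, -0.25, 0.01], 0.59)]
scene red_roll [([0.553, 0.106, 0.024], 0.82)]
15.3917
```

View pics/f.png

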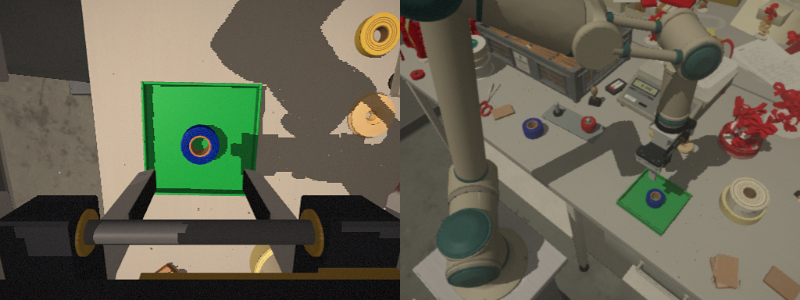

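The blue roll lies flat mid-tray (wrist pane (201,145), z≈0.006). Red is on its spindle and the gripper is clear.

```bash
python3 -c "
from plant import r
print(r.sign_off())"
```

```text
the job is handed in; nothing more can be done
None
```

The blue roll was slid straight up off its spindle and set down flat in the middle of the green tray; the red roll is still on its spindle, and I handed the job in just after 15.4 s on the robot's clock.

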